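# Make the tomato slicer ready

## Robot

A 6-joint arm with a two-finger parallel gripper is mounted at the origin on a cart in front of the work surface, level with it; the furniture and walls round the work are solid. World frame = base frame: x ahead of the robot, y to its left, z up, the work surface at z = 0. Lengths are in m, angles in degrees, forces in N, time in s.
With the tool pointing down it reaches from about 0.4 to 0.825 m from the base axis. Payload 7 kg.
Tool frame: the origin (TCP) lies at the very end of the fingers, on their centre line; the grasp point (between the pads) lies 19 mm behind it; z points along the fingers, y is the line along which they close (so a half turn about z gives the same grasp; the last joint's range is limited). The gripper opens to 88 mm and grips with 3 to 60 N. Pads are 19 mm wide; open, the fingers measure 130 mm over their backs; the gripper's body (78 mm by 193 mm) begins 47 mm behind the grasp point.
Start: joints at [91.736, 20.546, 0.682, 0, -70.136, -16.507], TCP at [0.172, 0.653, 0.227] pointing down, gripper open.
Joint ranges: [-176.03, 176.03], [-82.01, 121.73], [-58.28, 71.71], [-173.87, 95.51], [-174.79, -0.11], [-173.66, 173.66]. Speed limits (degrees/s): [136.94, 136.94, 172.46, 180, 180, 180].

## Interface

Orientations are given as [roll, pitch, yaw] about the fixed x, y, z axes, in that order (R = Rz(yaw) Ry(pitch) Rx(roll)).
In Python, from plant import get_state, imaging, r, finder gives the robot as it stands.
- The arm moves only by the shell command python3 -m handwheel 'ROWS' [FORCE]. ROWS is JSON, a list of rows, each a list of 5 numbers: the closure, from 0 (fully open) to 1 (shut), then the shift along the world's x, y, z in cm, then the turn about the world's z in degrees. A call has 1 to 8 rows; each row is the pose to reach, as a shift and turn from the pose commanded when the call began; what a row does not reach only later rows make up. A row lasts 1/8 s, in which the tool goes at most 62.5 mm and 10.7 degrees, less where a joint would pass 70% of its speed; a pose out of reach is approached as far as the arm can. A call with a gripper value outside its range is refused whole. The fingers move at their own pace and stop on an object; FORCE is the grip in N (left out, the last holds). Time passes only in rows, so rows that repeat a pose let the fingers close. It gives the time, the measured TCP pose, the force, the opening and the grip force at its end, in the units of the state.
- get_state(): the state, without advancing time (a new reading comes with each control period).
- imaging.capture(name): name is "side" or "top"; returns (picture, depth): 384x512x3 uint8, red, green, blue; 384x512 float32, m along the optical axis (not along the pixel's ray), 0 where there is no reading.
- imaging.get_calibration(name): a dict with "fx", "fy", "cx", "cy" (pixels), "dist" ([k1, k2, p1, p2, k3] as OpenCV has them; the pictures are not rectified), "rvec" (rotation vector, rad) and "tvec" (3), from world to camera coordinates, as OpenCV has them. Camera axes: x right, y down, z forward; pixel columns grow to the right and rows downward; lengths in m; the calibration is good to about 2 mm. A picture is of the moment at which its call begins. get_calibration takes no time and is no camera call.
- r.close_job(): hands the job in; it is judged then, once.
Trained networks look in the newest picture that a camera, given by its name, has taken for a name from the list of things; names that differ only in an ending like _2 or _b are one class to them, and where a whole thing is asked for, a point or a joint stands for the part that bears it (a point fixed in the world has none). Each returns a list of dicts, best first, with "p" (0 to 1); they miss things now and then, are a little off and sometimes report something else, mostly with a low value. They report only what shows in the picture. A call takes as long as a camera call.
- finder.cut_out(camera, query): "region" (384x512 bool, what is visible of it) and "pixel" ([column, row] in pixels, amid what is visible of it).
The state is a dict: "time_s": time; "joints": joint angles; "qd": joint speeds; "joint_torque": joint torques, N m; "tcp_pos": TCP position; "eef_rot": TCP orientation; "contact_force": force on the tool from outside, world axes, zero at the start; "moment": the same for the moment, N m; "gripper_width": finger opening in m; "gripper_force": force on a finger pad.
Only numpy, scipy, OpenCV 4.12 (cv2) and the standard library are available. Lean on these libraries where they do the work, as an engineer would, in place of code of your own. Each camera call takes 0.05 s, during which the arm holds its last target. There are 200 camera calls.

## Task

Make the tomato slicer ready for use. First press the red clamp lever under the edge of its deck down until it snaps over and stays down, without forcing it; then pull the red block of the safety bolt on the opposite rail all the way out, and draw the black-handled pusher all the way back from the blades, against its end stop. Let go of everything, and leave the bowl, the tomato and the salt shaker where they are.

Things in the scene. Friction and masses are not known exactly. Their poses are not given: they have to be found in the camera images.
- slicer: White bench-top tomato slicer, fixed to the table; origin on the table under the middle of its deck. -x is its lever side (to the robot's left), +x its bolt side, +y runs from the blade frame (y = -117 mm, 249 mm high) to the end stop (+107 mm), z up. Deck 136 mm wide, underside 150, top 162 mm over the table; its edge (x = -66 mm, a rail on it up to 178 mm) juts out over the clamp lever.
- clamp_pivot (a point): Point on the clamp lever's pivot pin, 65 mm above the table, at x = -21, y = +20 mm in the slicer's frame and with its axes; the pin runs along y. The space under the deck's -x edge is open along its whole length. The deck is above it: reach the lever from the slicer's -x side with the tool leaning 35 to 45 degrees, fingers pointing down and in (towards +x) under the deck.
- clamp_lever: Red rocker lever of the suction foot, under the deck's edge, pointing from the pin (its origin) to the slicer's -x. 55 mm long from pin to tip; the last 20 mm are a pad 44 mm wide (y), 9 mm thick, centred on the lever's plane; ears of the foot, 24 to 34 mm from its middle on either side, reach to x = -34 mm in the slicer's frame. Axes are the slicer's at joint 0. Press it with no more than 35 N.
- clamp_pad (a point): Middle of the pad's upper face, 45 mm from the pivot pin along the lever. Turns with the lever: about 91 mm above the table when the lever is up, 48 mm when it is down.
- clamp_hinge (a joint): Angle of the clamp lever, rad: 0 = up (released, pointing 0.50 above level), 1.00 = down (clamped, 0.50 below level). An over-centre spring resists, with about 8 N at the pad in the first half, then less and less; its dead centre is late, at about 0.86: let go before it, the lever springs up again; past it, it snaps down by itself to its stop at 1.00 and stays.
- bolt_grip (a point): Middle of the red thumb block of the safety bolt on the rail along the slicer's +x edge: 14 mm (slicer's x) by 16 mm (y) by 28 mm high, underside 191, top 219, this point 208 mm above the table. A steel staple 193 mm high stands beside it, its near face 14 mm from this point towards the slicer's -x. Axes are the slicer's.
- bolt (a joint): Travel of the safety bolt, m: 0 = shot across the pusher's track, right behind the pusher's tail, so that the pusher cannot be drawn back; 0.022 = all the way out, towards the slicer's +x. It frees the pusher from about 0.016 on. Drags with about 2 N and stays where it is left.
- pusher_grip (a point): Point on the axis of the pusher's upright black round handle, 210 mm above the table: 21 mm in diameter from 182 to 206 mm above the table, its head 25 mm in diameter up to its top at 226 mm. The pusher's grey face, 227 mm high, stands 41 mm from the axis towards the slicer's -y. Axes are the slicer's.
- pusher (a joint): Travel of the pusher, m: 0 = against the blades, 0.092 = all the way back against the end stop, towards the slicer's +y. Drags with about 2 N and stays where it is left.
- slice_bowl: White bowl, 150 mm in diameter and 67 mm high, on the table to the right of the slicer. Origin: centre of its underside.
- tomato: Red tomato, 58 mm wide and 62 mm high, on the table beyond the slicer. Origin: centre of its underside.
- shaker: Salt shaker, 44 mm in diameter and 90 mm high, with a grey cap, on the table beyond the slicer's end-stop end. Origin: centre of its underside.

How it is judged (in metres and radians):
On the way, in this order (a step that is already met when the one before it is completed fails the run):
1. the clamp lever has snapped over and stays down (value of joint clamp_hinge above 0.95 rad), for 0.2 s.
2. then the safety bolt is out, clear of the pusher (value of joint bolt above 0.018 m), for 0.2 s.
3. then the pusher is all the way back (value of joint pusher above 0.086 m), for 0.2 s.
At the end, for the whole second after the job is handed in: The clamp lever is down (joint above 0.95 rad), the safety bolt is out (more than 18 of its 22 mm), the pusher is back (more than 86 of its 92 mm), and the bowl, the tomato and the shaker are within 30 mm of where they stood (value of joint clamp_hinge above 0.95 rad and value of joint bolt above 0.018 m and value of joint pusher above 0.086 m and distance of each of slice_bowl, tomato, shaker from where it was at the start of the episode below 0.03 m); the robot touches nothing.
It fails at once if the clamp lever is forced: pressed with more than 35 N (contact force between any of the fingers, the arm and clamp_lever above 35 N).
It fails at once if the bowl, the tomato or the shaker is pushed 30 mm or more away, or the shaker is tipped over (distance of any of slice_bowl, tomato, shaker from where it was at the start of the episode above 0.03 m or angle between shaker's own z axis and vertical above 0.5 rad).
It also fails if it takes over 62 s, if anything falls off the work surface, if the arm or the gripper's body presses on something with over 40 N, if the wrist force passes 120 N, or if a joint passes its speed limit or range.

## Working session

There is one attempt and no reset: what is moved stays moved. The work goes in short steps, Python scripts to look and compute and a shell command to move; the robot and the scene stay as the last step left them, time stands still between calls to the robot, and variables do not carry over. Pictures are saved under pics/ and viewed, at most 10 in all, crops included, and the job is handed in when it is done.

```bash
mkdir -p pics; ls; cat > h.py <<'E'
from plant import get_state, imaging, r, finder
import numpy as np, cv2
def cal(n):
    c=imaging.get_calibration(n)
    K=np.array([[c['fx'],0,c['cx']],[0,c['fy'],c['cy']],[0,0,1.]])
    return K,np.array(c['dist'],float),cv2.Rodrigues(np.array(c['rvec'],float))[0],np.array(c['tvec'],float).ravel()
def pts(n,uv,d):
    K,D,R,t=cal(n)
    p=cv2.undistortPoints(np.array(uv,float).reshape(-1,1,2),K,D).reshape(-1,2)
    return (np.c_[p,np.ones(len(p))]*np.array(d).reshape(-1,1)-t)@R
def cloud(n,depth,mask=None):
    v,u=np.nonzero((depth>0)&(mask if mask is not None else True))
    return pts(n,np.c_[u,v],depth[v,u]),u,v
def proj(n,P):
    K,D,R,t=cal(n)
    return cv2.projectPoints(np.array(P,float).reshape(-1,3),R,t,K,D)[0].reshape(-1,2)
E
python3 - <<'E'
from h import *
s=get_state(); print(s)
for n in('side','top'):
    im,d=imaging.capture(n); cv2.imwrite(f'pics/{n}0.png',im[:,:,::-1]); np.savez(f'{n}0.npz',im=im,d=d)
    K,D,R,t=cal(n); print(n,-R.T@t,R[2],K[0,0])
    for q in('slicer','clamp_lever','bolt_grip','pusher_grip','slice_bowl','tomato','shaker'):
        for o in finder.cut_out(n,q)[:1]:
            P,_,_=cloud(n,d,o['region']); print(q,round(o['p'],2),o['pixel'],len(P),np.median(P,0).round(3) if len(P) else '',P.min(0).round(3),P.max(0).round(3))
E
```

```text
pics
{'time_s': 0.0, 'joints': array([ 9.17376474e+01,  2.05899575e+01,  6.33838987e-01, -2.28859285e-02,
       -7.01359998e+01, -1.65067172e+01]), 'qd': array([-0.03488232, -0.03612681, -0.03882455,  0.05531315,  0.05695117,
        0.03532591]), 'joint_torque': array([ 1.19692344e-03, -5.82726717e+01,  2.93046874e+01,  6.99694365e+00,
        6.94389077e-03, -1.56068609e-04]), 'tcp_pos': array([0.17195999, 0.65221236, 0.22563117]), 'eef_rot': array([ 1.79905565e+02, -5.54863548e-03, -1.47768589e+01]), 'contact_force': array([-0.97346918,  0.40313398, -0.16304071]), 'moment': array([-0.00557039,  0.04244893, -0.02267977]), 'gripper_force': 0.0, 'gripper_width': 0.08755272982805211}
side [0.59040246 0.91646298 0.50695179] [ 0.03256762 -0.9031409  -0.4281073 ] 449.16268280515095
slicer 0.79 [286.9, 214.6] 14739 [0.555 0.26  0.168] [ 0.267 -0.644 -0.05 ] [0.732 0.368 0.251]
clamp_lever 0.65 [293.2, 266.8] 406 [0.549 0.302 0.082] [ 0.508  0.161 -0.001] [0.577 0.331 0.097]
bolt_grip 0.78 [267.7, 174.6] 270 [0.593 0.202 0.199] [0.572 0.182 0.181] [0.607 0.231 0.221]
pusher_grip 0.57 [321
[... 252 characters left out ...]
0.009] [0.775 0.239 0.18 ]
top [0.02572359 0.46935474 0.98748403] [ 0.54706535 -0.31883235 -0.77399317] 448.38389449684774
slicer 0.81 [225.9, 249.2] 8749 [0.522 0.243 0.17 ] [ 0.373  0.016 -0.004] [0.84  0.368 0.253]
clamp_lever 0.75 [205.1, 269.7] 235 [0.543 0.303 0.088] [0.516 0.273 0.064] [0.576 0.329 0.098]
bolt_grip 0.73 [230.5, 245.6] 8693 [0.521 0.243 0.17 ] [ 0.373  0.053 -0.004] [0.731 0.368 0.253]
pusher_grip 0.6 [235.6, 245.4] 1666 [0.507 0.235 0.181] [0.43  0.161 0.162] [0.57  0.288 0.237]
slice_bowl 0.66 [287.8, 181.7] 2081 [ 0.719 -0.04   0.029] [ 0.624 -0.126 -0.005] [0.831 0.049 0.072]
tomato 0.68 [240.3, 196.1] 155 [0.725 0.115 0.045] [0.702 0.09  0.02 ] [0.752 0.133 0.061]
```

```bash
python3 - <<'E'
import cv2
a=cv2.imread('pics/side0.png')[90:330,170:470];b=cv2.imread('pics/top0.png')[130:370,120:380]
cv2.imwrite('pics/ab.png',cv2.hconcat([cv2.resize(a,(400,320)),cv2.resize(b,(347,320))]))
cv2.imwrite('pics/sidecrop.png',cv2.resize(a,(750,600),interpolation=3))
cv2.imwrite('pics/topcrop.png',cv2.resize(b,(650,600),interpolation=3))
E
```

```text
(no output)
```

View pics/sidecrop.png

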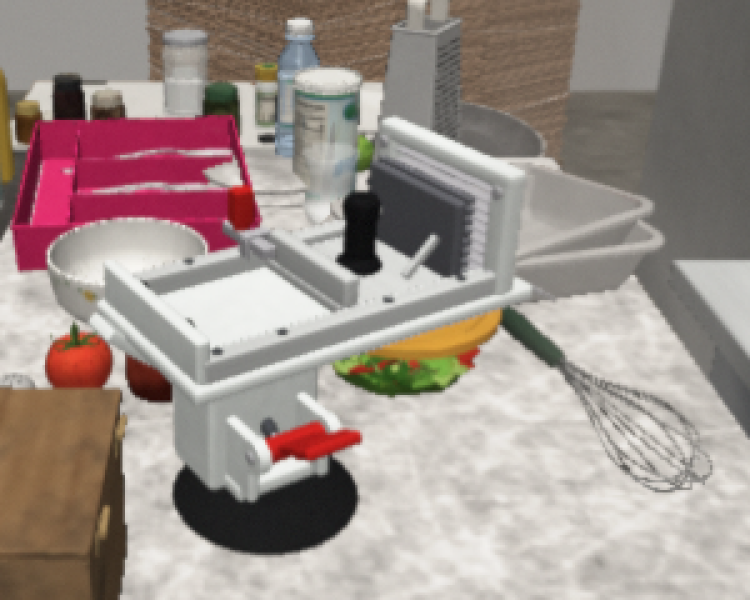

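View pics/topcrop.png

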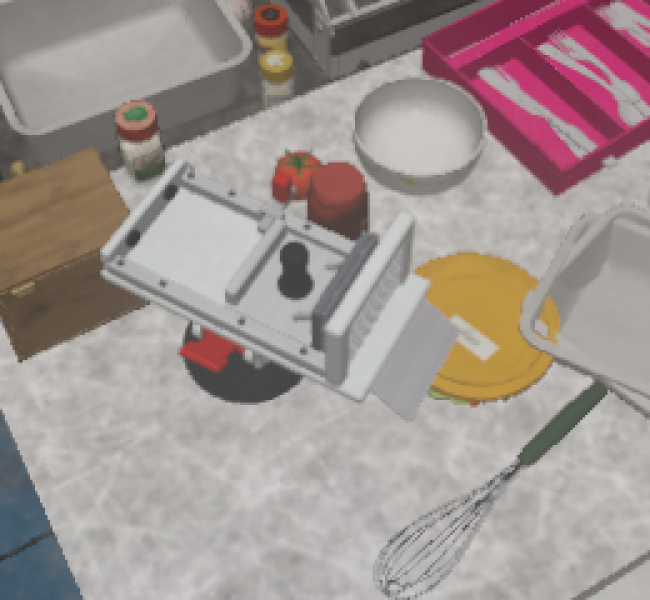

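The side picture shows the red lever under the deck at crop (310,442), the bolt block at (240,205), the pusher handle at (360,230) and the end stop at (150,320). The rows only turn the tool about the world's z, so I need to find out how to get a lean. I'll check the command's own usage and fit the slicer's pose.

```bash
python3 - <<'E'
from h import *
for n in('side','top'):
    z=np.load(f'{n}0.npz'); P,u,v=cloud(n,z['d'])
    m=(P[:,0]>.3)&(P[:,0]<.75)&(P[:,1]>.05)&(P[:,1]<.45)
    for lo,hi in((.155,.183),(.165,.183),(.236,.256)):
        Q=P[m&(P[:,2]>lo)&(P[:,2]<hi)]
        print(n,lo,len(Q),cv2.minAreaRect((Q[:,:2]*1000).astype(np.float32)))
    im=z['im'].astype(int); R=im.reshape(-1,3)[v*512+u]
    red=m&(R[:,0]>120)&(R[:,1]<70)&(R[:,2]<70)
    a=P[red&(P[:,2]>.19)&(P[:,2]<.225)];b=P[red&(P[:,2]<.11)&(P[:,2]>.03)&(P[:,1]>.2)]
    for q in(a,b):
        if len(q): print('red',len(q),q.mean(0).round(4),q.min(0).round(3),q.max(0).round(3))
    blk=P[m&(R.max(1)<60)&(P[:,2]>.215)&(P[:,2]<.235)]
    if len(blk): print('black',len(blk),blk.mean(0).round(4),blk.min(0).round(3),blk.max(0).round(3))
E
```

```text
side 0.155 6015 ((551.8829956054688, 239.95545959472656), (278.46630859375, 151.47140502929688), 32.019386291503906)
side 0.165 3581 ((554.8767700195312, 241.48068237304688), (241.05728149414062, 150.71597290039062), 31.686513900756836)
side 0.236 615 ((455.3594970703125, 191.1603240966797), (19.64830780029297, 132.9093017578125), 32.662105560302734)
red 140 [0.5943 0.2011 0.2077] [0.586 0.192 0.19 ] [0.603 0.206 0.221]
red 331 [0.548  0.3034 0.0839] [0.518 0.266 0.061] [0.575 0.331 0.097]
black 198 [0.5019 0.2232 0.2211] [0.458 0.173 0.215] [0.525 0.24  0.228]
top 0.155 4866 ((540.2669677734375, 232.97152709960938), (277.38909912109375, 151.22999572753906), 32.232669830322266)
top 0.165 2486 ((544.00146484375, 234.75306701660156), (256.0165710449219, 149.83499145507812), 31.56410789489746)
top 0.236 498 ((453.5849914550781, 188.9343719482422), (19.410526275634766, 132.57330322265625), 31.3973445892334)
red 30 [0.5932 0.198  0.2178] [0.586 0.192 0.213] [0.6   0.205 0.221]
red 194 [0.5407 0.3048 0.0872] [0.516 0.275 0.066] [0.574 0.329 0.098]
```

```bash
python3 -m handwheel '[[0,0,0,3,0]]'; python3 -c "
from h import *
s=get_state();print(s['joints'].round(2),s['tcp_pos'],s['eef_rot'],s['time_s'])"
```

```text
time_s: 0.92
tcp_pos: [0.1718, 0.6513, 0.2542]
eef_rot: [179.7, -0.0, -14.8]
contact_force: [1.1, 0.4, 0.8]
gripper_width: 0.0879
gripper_force: 0.0
[ 9.174e+01  1.977e+01  3.160e+00 -5.000e-02 -7.368e+01 -1.651e+01] [0.17179533 0.6513199  0.2542494 ] [ 1.79709692e+02 -3.57013872e-02 -1.47838692e+01] 0.925
```

```bash
python3 -m handwheel '[[0,0,0,6,0],[0,0,0,12,0],[0,0,0,18,0],[0,0,0,24,0],[0,0,0,30,0],[0,0,0,36,0],[0,0,0,42,0],[0,0,0,48,0]]'; python3 -c "
from h import *
s=get_state();print(s['joints'].round(2),s['tcp_pos'],s['eef_rot'],s['time_s'])
print(imaging.get_calibration('top')['dist'])"
```

```text
time_s: 1.92
tcp_pos: [0.1639, 0.6251, 0.6781]
eef_rot: [-178.9, -0.6, -14.7]
contact_force: [-1.0, 2.1, -0.7]
gripper_width: 0.0876
gripper_force: 0.0
[  93.11   27.51   71.29    1.2  -132.94  -17.01] [0.16394605 0.62512022 0.67806473] [-178.940489     -0.58380754  -14.73774314] 1.925
[-0.1635182  0.         0.         0.         0.       ]
```

```bash
python3 -m handwheel '[[0,0,0,6,0],[0,0,0,12,0],[0,0,0,18,0],[0,0,0,24,0]]'; python3 -c "
from h import *
s=get_state();print(s['joints'].round(2),s['tcp_pos'],s['eef_rot'],s['time_s'])"; python3 -m handwheel '[[0,0,0,0,0]]';
```

```text
time_s: 2.42
tcp_pos: [0.1472, 0.5567, 0.7416]
eef_rot: [-175.9, -0.8, -14.8]
contact_force: [-0.3, 0.3, -0.3]
gripper_width: 0.0875
gripper_force: 0.0
[  96.15   21.83   71.71    3.19 -136.27  -18.53] [0.14722765 0.55673968 0.74164957] [-175.88064737   -0.78807264  -14.77802791] 2.425
time_s: 2.55
tcp_pos: [0.1475, 0.5568, 0.7417]
eef_rot: [-175.8, -0.8, -14.8]
contact_force: [0.5, 0.8, -0.0]
gripper_width: 0.0877
gripper_force: 0.0
```

```bash
python3 -m handwheel '[[0,0,0,-6,0],[0,0,0,-12,0],[0,0,0,-18,0],[0,0,0,-18,0]]'; python3 -c "
from h import *
s=get_state();print(s['joints'].round(2),s['tcp_pos'],s['eef_rot'],s['time_s'])"
```

```text
time_s: 3.05
tcp_pos: [0.1472, 0.5572, 0.5555]
eef_rot: [-176.3, -0.9, -14.8]
contact_force: [1.2, 0.4, 1.0]
gripper_width: 0.0877
gripper_force: 0.0
[  96.11    7.15   23.44    2.18 -103.16  -20.31] [0.14715649 0.55720424 0.55551144] [-176.33217772   -0.87132683  -14.77975204] 3.05
```

```bash
python3 -m handwheel '[[0,4,-1,-2,10],[0,8,-2,-4,20],[0,12,-3,-6,30],[0,16,-4,-8,40],[0,20,-5,-10,50],[0,25,-6,-10,60],[0,25,-6,-10,65],[0,25,-6,-10,65]]'; python3 -c "
from h import *
s=get_state();print(s['joints'].round(2),s['tcp_pos'],s['eef_rot'],s['time_s'])
for n in('side','top'):
    z=np.load(f'{n}0.npz'); P,u,v=cloud(n,z['d'])
    a=np.degrees(np.arctan2(P[:,1],P[:,0])); rr=np.hypot(P[:,0],P[:,1])
    for lo in range(25,80,10):
        Q=P[(a>lo)&(a<lo+10)&(rr>.5)&(rr<1.1)]; print(n,lo,len(Q),Q[:,2].max() if len(Q) else '')
"
```

```text
time_s: 4.05
tcp_pos: [0.3986, 0.4986, 0.459]
eef_rot: [-176.0, -0.8, 50.1]
contact_force: [-0.1, -0.0, 1.1]
gripper_width: 0.0875
gripper_force: 0.0
[ 66.57  13.74  21.8   -3.65 -96.18  73.08] [0.39859823 0.49857679 0.45904644] [-175.98716285   -0.76589197   50.07317869] 4.05
side 25 33202 0.2297452288634353
side 35 7952 0.003785060617772329
side 45 3519 0.003392881934740976
side 55 704 0.0025439830765777386
side 65 0 
side 75 0 
top 25 12706 0.23151342091613564
top 35 6356 0.13000700258057615
top 45 2934 0.006880327763701164
top 55 191 -0.004929536786302153
top 65 0 
top 75 0
```

```bash
python3 -m handwheel '[[0,4,4.6,-4,7],[0,8,9,-8,14],[0,12,13.5,-10,14],[0,16,18,-10,14],[0,20,22.5,-10,14],[0,24,27,-10,14],[0,24,27,-10,14]]'; cat > s.py <<'E'
from h import *
s=get_state();print(s['joints'].round(2),s['tcp_pos'].round(4),s['eef_rot'].round(2),s['time_s'])
E
python3 s.py;  python3 -m handwheel '[[0,4,4.5,0,0],[0,8,9,0,0],[0,12,13.5,0,0],[0,16,18,0,0]]'; python3 s.py
```

```text
time_s: 4.92
tcp_pos: [0.6069, 0.7353, 0.3255]
eef_rot: [-176.8, -2.9, 64.0]
contact_force: [-1.0, 1.7, -0.8]
gripper_width: 0.0877
gripper_force: 0.0
[  60.69   52.62   71.42   -3.5  -106.1    92.32] [0.6069 0.7353 0.3255] [-176.8    -2.86   63.98] 4.925
time_s: 5.42
tcp_pos: [0.6431, 0.7732, 0.2796]
eef_rot: [-178.0, -6.8, 63.9]
contact_force: [0.5, -0.1, -1.1]
gripper_width: 0.0876
gripper_force: 0.0
[ 60.33  55.89  71.71  -2.41 -99.16  93.16] [0.6431 0.7732 0.2796] [-178.04   -6.79   63.89] 5.425
```

```bash
python3 -m handwheel '[[0,4,4.6,2,0],[0,8,9,4,0],[0,12,13.5,6,0],[0,16,18,8,0],[0,20,22,10,0],[0,24,27,12,0],[0,28,31,14,0],[0,32,36,16,0]]';python3 s.py;  python3 -m handwheel '[[0,0,0,6,0],[0,0,0,12,0],[0,0,0,18,0],[0,0,0,24,0]]'; python3 s.py
```

```text
time_s: 6.42
tcp_pos: [0.6672, 0.7969, 0.2594]
eef_rot: [-179.2, -10.0, 63.8]
contact_force: [0.8, -0.1, 0.9]
gripper_width: 0.0876
gripper_force: 0.0
[ 60.18  57.46  71.66  -1.4  -94.22  93.47] [0.6672 0.7969 0.2594] [-179.24  -10.05   63.81] 6.425
time_s: 6.92
tcp_pos: [0.6229, 0.7471, 0.4198]
eef_rot: [179.8, -12.7, 63.8]
contact_force: [0.8, 0.2, -0.2]
gripper_width: 0.0877
gripper_force: 0.0
[  61.41   47.85   71.66   -0.37 -101.07   92.27] [0.6229 0.7471 0.4198] [179.83 -12.75  63.81] 6.925
```

```bash
python3 -m handwheel '[[0,3,3.3,4,0]]' >/dev/null;python3 s.py;  python3 -m handwheel '[[0,3,3.3,4,0]]'>/dev/null; python3 s.py;  python3 -m handwheel '[[0,0,0,6,0]]'>/dev/null; python3 s.py;  python3 -m handwheel '[[0,0,0,6,0]]'>/dev/null; python3 s.py;  python3 -m handwheel '[[0,4,4.5,0,0],[0,8,9,0,0]]'>/dev/null; python3 s.py;
```

```text
[ 61.56  47.17  71.68   0.46 -99.19  92.26] [0.6295 0.7534 0.4369] [178.95 -15.29  63.83] 7.05
[ 61.71  46.84  71.6    1.22 -97.27  92.24] [0.6364 0.761  0.4478] [178.14 -17.44  63.9 ] 7.175
[ 62.22  44.51  71.39   1.75 -98.6   91.9 ] [0.623  0.7468 0.4837] [177.73 -18.21  63.94] 7.3
[ 62.81  41.68  71.59   2.53 -99.78  91.55] [0.6089 0.73   0.532 ] [177.09 -20.07  64.01] 7.425
[ 62.29  44.88  71.52   3.17 -93.58  91.97] [0.6446 0.7706 0.495 ] [176.09 -22.94  64.21] 7.675
```

```bash
for i in 1; do python3 -m handwheel '[[0,2.5,3.8,4,0]]' >/dev/null;python3 s.py;  python3 -m handwheel '[[0,2.5,3.8,4,0]]'>/dev/null; python3 -m handwheel '[[0,2.5,3.8,4,0]]'>/dev/null; python3 s.py;  python3 -m handwheel '[[0,2.5,3.8,4,0]]'>/dev/null;  python3 -m handwheel '[[0,2.5,3.8,4,0]]'>/dev/null; python3 s.py;python3 -m handwheel '[[0,2.5,3.8,4,0]]'>/dev/null;python3 -m handwheel '[[0,2.5,3.8,4,0]]'>/dev/null; python3 s.py;  done
```

```text
[ 62.84  44.88  71.44   4.16 -91.5   91.48] [0.6478 0.7833 0.5032] [175.21 -24.95  64.34] 7.8
[ 63.98  44.16  71.71   6.32 -87.06  90.54] [0.6522 0.8068 0.5398] [173.18 -30.41  64.98] 8.05
[ 64.93  44.01  71.71   8.39 -82.42  89.59] [0.6587 0.8311 0.5666] [171.19 -35.25  65.78] 8.3
[ 65.74  44.09  71.71  10.52 -77.58  88.57] [0.6662 0.8552 0.593 ] [169.01 -40.09  66.85] 8.55
```

```bash
cat > kin.py <<'E'
import numpy as np
from scipy.spatial.transform import Rotation as Ro
from scipy.optimize import least_squares
S=np.array([[91.7376,20.59,.634,-.023,-70.136,-16.507,.17196,.65221,.22563,179.906,-.006,-14.777],
[91.74,19.77,3.16,-.05,-73.68,-16.51,.1718,.65132,.25425,179.71,-.036,-14.78],
[96.15,21.83,71.71,3.19,-136.27,-18.53,.14723,.55674,.74165,-175.88,-.79,-14.78],
[96.11,7.15,23.44,2.18,-103.16,-20.31,.14716,.5572,.55551,-176.33,-.87,-14.78],
[66.57,13.74,21.8,-3.65,-96.18,73.08,.3986,.49858,.45905,-175.99,-.77,50.07],
[60.18,57.46,71.66,-1.4,-94.22,93.47,.6672,.7969,.2594,-179.24,-10.05,63.81],
[62.81,41.68,71.59,2.53,-99.78,91.55,.6089,.73,.532,177.09,-20.07,64.01],
[62.84,44.88,71.44,4.16,-91.5,91.48,.6478,.7833,.5032,175.21,-24.95,64.34],
[64.93,44.01,71.71,8.39,-82.42,89.59,.6587,.8311,.5666,171.19,-35.25,65.78],
[65.74,44.09,71.71,10.52,-77.58,88.57,.6662,.8552,.593,169.01,-40.09,66.85]])
C0=None
def rot(q,s4,s6):
    return Ro.from_euler('z',q[0],degrees=True)*Ro.from_euler('y',q[1]-q[2],degrees=True)*Ro.from_euler('x',s4*q[3],degrees=True)*Ro.from_euler('y',-q[4],degrees=True)*Ro.from_euler('x',s6*q[5],degrees=True)
s4,s6=1,-1
def fit4():
    best=None
    for a in(1,-1):
        for b in(1,-1):
            Rs=[rot(q,a,b).inv()*Ro.from_euler('xyz',q[9:],degrees=True) for q in S]
            m=Ro.concatenate(Rs).mean(); e=max(np.degrees((m.inv()*x).magnitude()) for x in Rs)
            if best is None or e<best[0]: best=(e,a,b,m)
    return best
E_,s4,s6,C0=fit4()
def fk(q,p):
    # p: base xyz, shoulder a1, upper A (x,z), forearm (x,z), y offset, tool L(3)
    Rz=Ro.from_euler('z',q[0],degrees=True); R2=Rz*Ro.from_euler('y',q[1],degrees=True); R3=Rz*Ro.from_euler('y',q[1]-q[2],degrees=True)
    R=rot(q,s4,s6)*C0
    return Rz.apply([p[0],p[1],p[2]])+R2.apply([0,0,p[3]])+R3.apply([p[4],0,p[5]])+R.apply([p[6],p[7],p[8]]),R
def res(p): return np.concatenate([(fk(q,p)[0]-q[6:9])*1000 for q in S]+[1*np.array([p[6],p[7]])*1000*0.05])
sol=least_squares(res,[.1,-.19,.3,.3,.3,.05,0,0,.25]); P=sol.x
B=np.array([[-176.03,-82.01,-58.28,-173.87,-174.79,-173.66],[176.03,121.73,71.71,95.51,-.11,173.66]])
def ik(pos,R,q0):
    def f(q):
        p,r=fk(q,P); return np.r_[(p-pos)*1000,np.degrees((r.inv()*R).as_rotvec())*5]
    s=least_squares(f,np.clip(q0,B[0]+.01,B[1]-.01),bounds=(B[0],B[1])); return s.x,np.abs(s.fun).max()
if __name__=='__main__':
    print(E_,s4,s6,P.round(4),np.abs(sol.fun).max())
E
python3 kin.py; python3 - <<'E'
from kin import *
R=Ro.from_euler('xyz',S[-1,9:],degrees=True); z=R.apply([0,0,1]); print(z,np.degrees(np.arctan2(z[1],z[0])),np.degrees(np.arccos(-z[2])))
y=R.apply([0,1,0]);print(y)
E
```

```text
0.011876912136099461 -1 -1 [-0.0076 -0.1878  0.2032  0.5854  0.4779  0.0057  0.0056  0.003   0.3718] 17.86641424849611
[ 0.42382218  0.50632853 -0.75100345] 50.06899127723101 41.3226252364078
[ 0.85435069 -0.49881295  0.14584426]
```

```bash
python3 - <<'E'
t=open('kin.py').read()
t=t.replace("+R.apply([p[6],p[7],p[8]]),R","+R.apply([p[6],p[7],p[8]])+R5.apply([0,p[9],p[10]])+R2.apply([p[11],0,0]),R")
t=t.replace("    R=rot(q,s4,s6)*C0\n","    R=rot(q,s4,s6)*C0\n    R5=R3*Ro.from_euler('x',s4*q[3],degrees=True)*Ro.from_euler('y',-q[4],degrees=True)\n")
t=t.replace("1*np.array([p[6],p[7]])*1000*0.05","p[6:8]*30,p[9:]*10")
t=t.replace("0,0,.25]","0,0,.25,0,0,0]")
open('kin.py','w').write(t)
E
python3 kin.py; python3 -c "
from kin import *
for q in S: print(((fk(q,P)[0]-q[6:9])*1000).round(1))"
```

```text
0.011876912136099461 -1 -1 [-8.000e-04 -2.300e-03  1.987e-01  6.016e-01  4.636e-01  1.000e-04
  0.000e+00  1.000e-04  3.780e-01 -1.895e-01  6.000e-04  2.000e-04] 1.8951546291041081
[-0. -0. -0.]
[-0.  -0.  -0.1]
[ 0.   0.  -0.1]
[0. 0. 0.]
[ 0.  -0.   0.1]
[-0.  0. -0.]
[ 0. -0.  0.]
[-0.1  0.   0.1]
[-0.   0.   0.1]
[ 0.   0.  -0.1]
```

```bash
python3 - <<'E'
from h import *
a=np.radians(-58); ex=np.array([np.cos(a),np.sin(a)]);ey=np.array([-ex[1],ex[0]])
o=np.array([.5537,.252])
def fr(P): d=P[:,:2]-o; return np.c_[d@ex,d@ey,P[:,2]]*1000
pc=lambda q:np.percentile(q,[2,10,50,90,98],axis=0).round(1).T.tolist()
for n in('side','top'):
    z=np.load(f'{n}0.npz'); P,u,v=cloud(n,z['d']); im=z['im'].astype(int); R=im[v,u]
    Q=fr(P); m=(abs(Q[:,0])<110)&(abs(Q[:,1])<160)
    red=m&(R[:,0]>120)&(R[:,1]<75)&(R[:,2]<75)
    print(n,'lever',pc(Q[red&(Q[:,2]<110)&(Q[:,2]>30)&(Q[:,0]<0)]))
    print('bolt',pc(Q[red&(Q[:,2]>190)&(Q[:,2]<225)]))
    print('frame',pc(Q[m&(Q[:,2]>243)&(Q[:,2]<256)]))
    print('frameyaw',np.degrees(np.arctan(np.polyfit(*Q[m&(Q[:,2]>245)&(Q[:,2]<256)][:,:2].T,1)[0])))
    print('handle',pc(Q[m&(R.max(1)<70)&(Q[:,2]>190)&(Q[:,2]<235)&(Q[:,1]>-50)]))
    print('railtop',pc(Q[m&(Q[:,2]>174)&(Q[:,2]<182)]))
    for zz in((148,166),(174,182)):
        k=Q[m&(Q[:,2]>zz[0])&(Q[:,2]<zz[1])&(Q[:,1]>-80)&(Q[:,1]<90)]; print(zz,np.percentile(k[:,0],[.5,2,50,98,99.5]).round(1))
E
python3 - <<'E'
from kin import *
th=43;a=np.radians(-58)
z=np.array([np.sin(np.radians(th))*np.cos(a),np.sin(np.radians(th))*np.sin(a),-np.cos(np.radians(th))])
y=np.array([np.cos(np.radians(-148)),np.sin(np.radians(-148)),0]);x=np.cross(y,z)
R=Ro.from_matrix(np.c_[x,y,z]);print(R.as_euler('xyz',degrees=True))
import itertools
sols=[]
for pos in ([.53,.32,.1],[.45,.45,.25],[.5,.5,.45]):
    for q1,q4,q6 in itertools.product((0,60),(-150,-90,-30,30,80),(-90,0,90)):
        q,e=ik(np.array(pos),R,np.array([q1,45,40,q4,-80,q6]))
        if e<1: print(pos,q.round(1))  if not any(np.abs(q-s).max()<2 for s in sols) else 0; sols.append(q)
E
```

```text
side lever [[-68.5, -67.3, -53.7, -21.5, -19.0], [-1.1, 4.7, 24.1, 38.0, 39.7], [65.2, 72.5, 88.2, 94.5, 95.6]]
bolt [[61.4, 61.9, 63.7, 68.9, 73.0], [-1.1, 1.0, 8.1, 12.7, 13.3], [191.3, 195.5, 208.5, 218.9, 220.0]]
frame [[-64.3, -58.5, -8.5, 49.0, 62.1], [-123.4, -121.2, -113.3, -110.7, -109.9], [243.3, 244.1, 248.1, 249.7, 250.2]]
frameyaw 0.4098231501994079
handle [[-10.5, -9.4, -5.5, 1.9, 4.5], [-49.2, -47.2, -40.4, -36.1, -35.1], [190.8, 194.2, 212.2, 225.8, 226.8]]
railtop [[-63.3, -62.0, -41.4, 53.9, 61.7], [-113.8, -88.7, -2.5, 102.1, 114.9], [174.1, 174.7, 178.2, 180.2, 181.6]]
(148, 166) [-65.5 -65.  -10.8  52.5  53.4]
(174, 182) [-63.6 -63.2 -41.8  62.3  64.7]
top lever [[-69.4, -67.8, -54.0, -31.9, -27.4], [-2.2, 2.3, 17.1, 31.8, 36.0], [68.9, 76.0, 89.9, 95.5, 96.9]]
bolt [[61.4, 61.9, 67.6, 72.1, 74.8], [-3.0, -1.1, 4.2, 10.0, 11.1], [195.6, 214.5, 217.6, 219.5, 220.6]]
frame [[-64.4, -56.1, -4.9, 50.9, 62.8], [-127.1, -126.2, -120.3, -113.7, -111.8], [243.6, 245.9, 248.4, 250.5, 251.6]]
frameyaw -0.007168404224499605
handle [[-12.5, -11.0, -10.2, -8.2, -0.2], [-49.7, -49.6, -46.1, -42.7, -40.9], [190.6, 192.2, 207.6, 221.5, 224.2]]
railtop [[-63.3, -61.3, -35.9, 57.6, 62.6], [-123.3, -81.0, -22.5, 88.6, 106.0], [174.1, 174.6, 177.8, 180.4, 181.5]]
(148, 166) [-65.9 -65.1  -5.   50.5  51.7]
(174, 182) [-63.7 -63.  -32.3  62.7  64.3]
[180. -43. -58.]
[0.53, 0.32, 0.1] [ 67.   31.1 -27.9  38.2 -64.8 -62.2]
[0.45, 0.45, 0.25] [ 78.1  28.9  -6.9  28.2 -88.3 -55.8]
[0.5, 0.5, 0.45] [  74.9   31.5   21.2   31.9 -109.   -40.3]
```

```bash
python3 -m handwheel '[[0,-2,-5,-2,-10],[0,-4,-10,-4,-20],[0,-6,-15,-6,-30],[0,-8,-20,-8,-40],[0,-10,-25,-9,-50],[0,-12,-30,-9,-60],[0,-12,-33,-9,-70],[0,-12,-35,-9,-80]]' >/dev/null; python3 s.py;  python3 -m handwheel '[[0,0,0,0,-10],[0,0,0,0,-20],[0,0,0,0,-28],[0,0,0,0,-28]]'; python3 s.py
```

```text
[ 74.44  19.12   6.78  40.25 -87.6   -3.92] [0.5452 0.5025 0.5042] [169.58 -39.95 -10.27] 9.55
time_s: 10.05
tcp_pos: [0.5476, 0.5065, 0.4982]
eef_rot: [169.1, -39.9, -37.8]
contact_force: [-0.2, 0.7, -0.9]
gripper_width: 0.0878
gripper_force: 0.0
[  71.54   33.36   30.09   34.45 -110.04  -17.98] [0.5476 0.5065 0.4982] [169.12 -39.85 -37.76] 10.05
```

```bash
python3 -m handwheel '[[0,4.5,4,0,0],[0,9,8,0,0],[0,13.5,12,0,0],[0,18,16,0,0]]' >/dev/null; python3 s.py;  python3 -m handwheel '[[0,3,3,4,0]]'>/dev/null; python3 s.py; python3 -m handwheel '[[0,3,3,4,0]]'>/dev/null; python3 s.py;python3 -m handwheel '[[0,3,3,4,0]]'>/dev/null; python3 s.py
```

```text
[  65.66   58.53   71.12   42.13 -117.3    -0.82] [0.6739 0.5979 0.4586] [170.16 -41.04 -36.56] 10.55
[  65.41   57.55   71.41   43.5  -115.67    0.37] [0.6836 0.5959 0.4817] [172.78 -41.89 -36.9 ] 10.675
[  65.2    56.33   71.71   44.91 -114.03    1.53] [0.6919 0.5926 0.5093] [175.78 -42.81 -37.53] 10.8
[  64.93   55.63   71.71   46.05 -112.23    2.6 ] [0.702  0.5919 0.5266] [177.84 -43.72 -37.51] 10.925
```

```bash
python3 -m handwheel '[[1,3,3,4,0]]' 30 >/dev/null; python3 s.py;  python3 -m handwheel '[[1,-3,-3,-2,-10],[1,-6,-4,-5,-20],[1,-10,-5,-8,-20],[1,-14,-7,-10,-20]]'; python3 s.py
python3 - <<'E'
from h import *
a=np.radians(-58); ex=np.array([np.cos(a),np.sin(a)]);ey=np.array([-ex[1],ex[0]])
o=np.array([.5537,.252])
for n in('side','top'):
    z=np.load(f'{n}0.npz'); P,u,v=cloud(n,z['d']); d=P[:,:2]-o; Q=np.c_[d@ex,d@ey,P[:,2]]*1000
    k=Q[(Q[:,0]<-75)&(Q[:,0]>-400)&(Q[:,1]>-150)&(Q[:,1]<300)&(Q[:,2]>25)]
    print(n,len(k)); 
    if len(k): print(k.min(0).round(),k.max(0).round(),np.percentile(k,[5,50],axis=0).round())
    for x in range(-300,150,50): 
        kk=Q[(Q[:,0]>x)&(Q[:,0]<x+50)&(Q[:,1]>115)&(Q[:,1]<300)&(Q[:,2]>25)]
        if len(kk)>5: print(x,np.percentile(kk[:,1],2).round(),kk[:,2].max().round())
E
```

```text
[  64.63   55.15   71.71   47.15 -110.34    3.61] [0.7128 0.5925 0.541 ] [179.71 -44.74 -37.38] 11.05
time_s: 11.55
tcp_pos: [0.5823, 0.5301, 0.4372]
eef_rot: [179.1, -44.8, -57.0]
contact_force: [-0.4, 2.1, 1.8]
gripper_width: 0.0432
gripper_force: 0.0
[  69.9    40.13   32.09   35.96 -109.38  -33.49] [0.5823 0.5301 0.4372] [179.11 -44.79 -57.01] 11.55
side 4994
[-121.  184.   25.] [-75. 287. 132.] [[-116.  197.   32.]
 [ -95.  239.   90.]]
-150 200.0 131.0
-100 173.0 191.0
-50 116.0 192.0
0 115.0 191.0
50 115.0 191.0
100 156.0 100.0
top 919
[-123.  183.   25.] [-75. 282. 134.] [[-117.  187.   34.]
 [ -95.  205.  113.]]
-150 198.0 134.0
-100 169.0 160.0
-50 149.0 193.0
0 155.0 137.0
50 207.0 189.0
100 174.0 102.0
```

```bash
cat > go.py <<'E'
import sys
from h import *
a=np.radians(-58); ex=np.array([np.cos(a),np.sin(a)]);ey=np.array([-ex[1],ex[0]]); o=np.array([.5537,.252])
def w(p): return np.r_[o+(p[0]*ex+p[1]*ey)/1000,p[2]/1000]
if __name__=='__main__':
    s=get_state(); c=s['tcp_pos']; d=c[:2]-o
    print('tcp slicer mm',(d@ex*1000).round(1),(d@ey*1000).round(1),(c[2]*1000).round(1),s['eef_rot'].round(1),'F',s['contact_force'].round(1),'t',s['time_s'])
    p0=c
    for t in sys.argv[1:]:
        x=w([float(i) for i in t.split(',')]); print(t,'shift cm',((x-p0)*100).round(2))
E
python3 go.py -- 2>/dev/null || python3 go.py; python3 go.py " -170,20,215" " -57.5,20,106"; python3 - <<'E'
from kin import *; from go import w
R=Ro.from_euler('xyz',[179.5,-44.8,-58],degrees=True); q=np.array([69.9,40,32,36,-109,-33])
for p in([-170,20,215],[-57.5,20,106],[-66,20,76],[-62,20,50]):
    q,e=ik(w(p),R,q); print(p,q.round(1),e.round(2))
E
```

```text
tcp slicer mm -220.6 171.6 437.2 [179.1 -44.8 -57. ] F [-0.4  2.1  1.8] t 11.55
tcp slicer mm -220.6 171.6 437.2 [179.1 -44.8 -57. ] F [-0.4  2.1  1.8] t 11.55
tcp slicer mm -220.6 171.6 437.2 [179.1 -44.8 -57. ] F [-0.4  2.1  1.8] t 11.55
 -170,20,215 shift cm [-10.18 -12.33 -22.22]
 -57.5,20,106 shift cm [ -4.21 -21.87 -33.12]
[-170, 20, 215] [ 74.9  29.2 -13.1  30.9 -83.2 -56.9] 0.0
[-57.5, 20, 106] [ 66.1  31.6 -27.6  39.2 -66.2 -62.1] 0.0
[-66, 20, 76] [ 66.6  33.9 -28.3  39.7 -64.1 -64.4] 0.0
[-62, 20, 50] [ 66.   35.7 -29.5  41.2 -61.6 -66.5] 0.0
```

```bash
python3 -m handwheel '[[1,-2.5,-3,-5.5,-1],[1,-5,-6,-11,-1],[1,-7.5,-9,-16.5,-1],[1,-10.2,-12.3,-22.2,-1],[1,-10.2,-12.3,-22.2,-1]]' 30; python3 go.py " -57.5,20,106" " -90,20,138"
python3 - <<'E'
from h import *
im,d=imaging.capture('side'); cv2.imwrite('pics/side1.png',cv2.resize(im[60:330,150:470],(711,600))[:,:,::-1])
E
```

```text
time_s: 12.18
tcp_pos: [0.4789, 0.4047, 0.2185]
eef_rot: [179.2, -44.6, -58.0]
contact_force: [0.8, 1.1, 0.9]
gripper_width: 0.0009
gripper_force: 0.0
tcp slicer mm -169.1 17.5 218.5 [179.2 -44.6 -58. ] F [0.8 1.1 0.9] t 12.175
 -57.5,20,106 shift cm [  6.13  -9.33 -11.25]
 -90,20,138 shift cm [ 4.4  -6.58 -8.05]
```

View pics/side1.png

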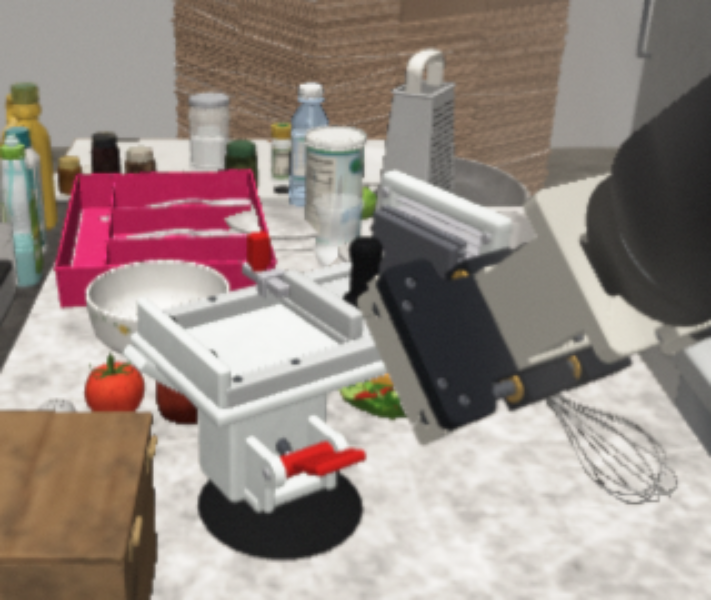

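The tool leans as intended, outside the lever at (440,350), with the lever at (320,460) clear. I'll enter along the tool axis.

```bash
python3 -m handwheel '[[1,2,-3.1,-3.6,0],[1,4,-6.2,-7.2,0],[1,5.4,-8.3,-9.6,0],[1,6.1,-9.2,-10.6,0],[1,6.1,-9.2,-10.6,0]]' ; python3 go.py " -58.5,20,100" " -60,20,95" " -64,20,85" " -66,20,75" " -66,20,65" " -63,20,55" " -62,20,48"
```

```text
time_s: 12.85
tcp_pos: [0.5419, 0.3145, 0.114]
eef_rot: [179.3, -44.7, -58.2]
contact_force: [-1.2, 0.9, -0.4]
gripper_width: 0.0003
gripper_force: 0.0
tcp slicer mm -59.3 23.1 114.0 [179.3 -44.7 -58.2] F [-1.2  0.9 -0.4] t 12.85
 -58.5,20,100 shift cm [-0.22 -0.23 -1.4 ]
 -60,20,95 shift cm [-0.3 -0.1 -1.9]
 -64,20,85 shift cm [-0.52  0.23 -2.9 ]
 -66,20,75 shift cm [-0.62  0.4  -3.9 ]
 -66,20,65 shift cm [-0.62  0.4  -4.9 ]
 -63,20,55 shift cm [-0.46  0.15 -5.9 ]
 -62,20,48 shift cm [-0.41  0.06 -6.6 ]
```

```bash
python3 -m handwheel '[[1,-0.2,-0.2,-0.7,0],[1,-0.2,-0.2,-1.4,0],[1,-0.3,-0.1,-1.9,0],[1,-0.3,-0.1,-1.9,0]]' ; python3 go.py;  python3 -m handwheel '[[1,-0.1,0.15,-0.5,0],[1,-0.2,0.3,-1,0],[1,-0.2,0.3,-1,0]]'; python3 go.py
```

```text
time_s: 13.35
tcp_pos: [0.538, 0.3155, 0.0955]
eef_rot: [179.4, -44.7, -58.0]
contact_force: [-6.9, 3.9, 10.4]
gripper_width: 0.0011
gripper_force: 6.1
tcp slicer mm -62.1 20.4 95.5 [179.4 -44.7 -58. ] F [-6.9  3.9 10.4] t 13.35
time_s: 13.72
tcp_pos: [0.536, 0.3188, 0.0853]
eef_rot: [179.4, -44.7, -58.0]
contact_force: [-7.2, 5.6, 9.6]
gripper_width: 0.0008
gripper_force: 6.2
tcp slicer mm -66.0 20.4 85.3 [179.4 -44.7 -58. ] F [-7.2  5.6  9.6] t 13.725
```

```bash
python3 -m handwheel '[[1,0.15,-0.25,-0.2,0],[1,0.27,-0.42,-0.4,0],[1,0.24,-0.38,-0.9,0],[1,0.24,-0.38,-0.9,0]]' ; python3 go.py;  python3 -m handwheel '[[1,0,0,-0.6,0],[1,0,0,-1.2,0],[1,0,0,-1.2,0]]'; python3 go.py
```

```text
time_s: 14.22
tcp_pos: [0.539, 0.3153, 0.0764]
eef_rot: [179.4, -44.7, -58.1]
contact_force: [-1.3, 4.6, 6.6]
gripper_width: 0.0003
gripper_force: 3.7
tcp slicer mm -61.4 21.1 76.4 [179.4 -44.7 -58.1] F [-1.3  4.6  6.6] t 14.225
time_s: 14.6
tcp_pos: [0.5384, 0.3133, 0.0632]
eef_rot: [179.2, -44.7, -58.0]
contact_force: [-0.3, 2.0, 1.9]
gripper_width: 0.0
gripper_force: 1.3
tcp slicer mm -60.1 19.5 63.2 [179.2 -44.7 -58. ] F [-0.3  2.   1.9] t 14.6
```

Force falls, as expected. Continue past dead centre.

```bash
python3 -m handwheel '[[1,0,0,-0.4,0],[1,0.05,-0.1,-0.8,0],[1,0.05,-0.1,-1.1,0],[1,0.05,-0.1,-1.1,0],[1,0.05,-0.1,-1.1,0]]'; python3 go.py " -59,20,90" " -150,20,190"
```

```text
time_s: 15.22
tcp_pos: [0.5389, 0.3106, 0.0522]
eef_rot: [179.1, -44.8, -58.1]
contact_force: [-0.7, -0.5, 2.7]
gripper_width: 0.0004
gripper_force: 1.0
tcp slicer mm -57.6 18.5 52.2 [179.1 -44.8 -58.1] F [-0.7 -0.5  2.7] t 15.225
 -59,20,90 shift cm [0.05 0.2  3.78]
 -150,20,190 shift cm [-4.77  7.92 13.78]
```

```bash
python3 -m handwheel '[[1,-1,1.7,2.6,0],[1,-2.5,4.2,6.5,0],[1,-4.8,7.9,12,0],[1,-6,10,18,0],[1,-6,10,18,0]]'; python3 go.py; python3 - <<'E'
from kin import *; from go import w
q=np.array([75,31,0,31,-87,-52.])
for p,yaw in (([-190,20,240],-58),([-190,20,300],-75),([-150,60,300],-100),([-80,80,300],-125),([0,80,300],-148),([66,0,210],-148),([88,0,210],-148),([-2,-55,203],-148),([-2,40,203],-148)):
    R=Ro.from_euler('xyz',[179.2,-44.8,yaw],degrees=True)
    b=None
    for q4 in (0,30,60,-60,-120):
        qq,e=ik(w(p),R,q if q4==0 else np.r_[q[:3],q4,q[4:]])
        if b is None or e<b[1]-.1: b=(qq,e)
    q=b[0]; print(p,yaw,q.round(1),b[1].round(2))
    R5=R*0 if 0 else None
E
python3 - <<'E'
from h import *
im,d=imaging.capture('side'); cv2.imwrite('pics/side2.png',cv2.resize(im[60:330,150:470],(711,600))[:,:,::-1]); np.savez('side2.npz',im=im,d=d)
im,d=imaging.capture('top'); np.savez('top2.npz',im=im,d=d)
E
```

```text
time_s: 15.85
tcp_pos: [0.4789, 0.4145, 0.2358]
eef_rot: [179.7, -44.5, -58.3]
contact_force: [-0.2, -0.6, -1.5]
gripper_width: 0.0006
gripper_force: 0.0
tcp slicer mm -177.5 22.7 235.8 [179.7 -44.5 -58.3] F [-0.2 -0.6 -1.5] t 15.85
[-190, 20, 240] -58 [ 76.1  29.1  -9.5  29.8 -87.  -55.8] 0.0
[-190, 20, 300] -75 [  72.2   32.7    7.    22.4 -103.4  -60.1] 0.0
[-150, 60, 300] -100 [  61.5   42.5   27.8   13.8 -118.1  -70.1] 0.0
[-80, 80, 300] -125 [  49.9   48.9   44.2    3.6 -130.   -84. ] 0.0
[0, 80, 300] -148 [  38.4   51.4   53.8   -7.7 -136.8 -100.2] 0.0
[66, 0, 210] -148 [  34.7   44.6   27.1   -3.  -117.3  -93.3] 0.0
[88, 0, 210] -148 [  33.2   45.    27.5   -1.9 -117.3  -91.7] 0.0
[-2, -55, 203] -148 [  39.6   38.7   16.3   -6.7 -112.   -97.9] 0.0
[-2, 40, 203] -148 [  38.8   48.1   34.6   -6.5 -120.9  -98.2] 0.0
```

View pics/side2.png

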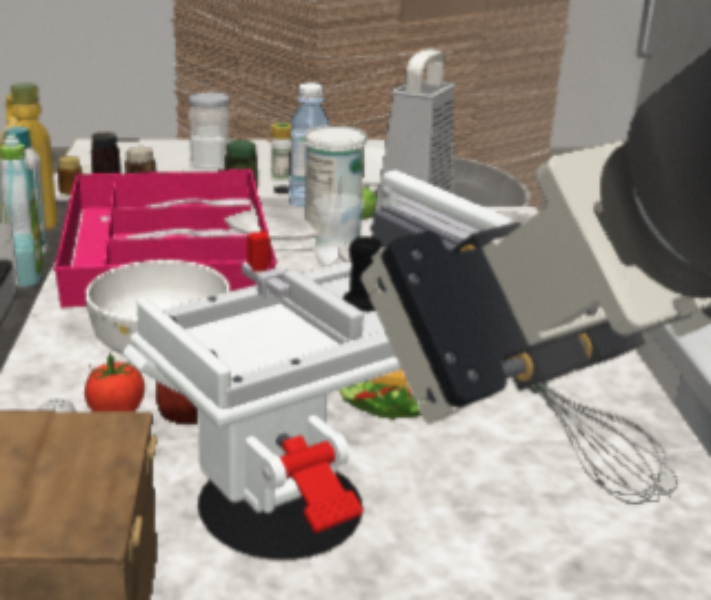

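The lever is down and stays down, with its pad at (335,505). Next I'll check overhead clearance for the turned pose.

```bash
python3 - <<'E'
from h import *
for n in('side0','top0'):
    z=np.load(n+'.npz'); P,u,v=cloud(n[:-1],z['d'])
    for x in np.arange(.5,1.3,.1):
        print(n,x.round(1),[ (lambda k: round(float(np.percentile(k,99.5)),2) if len(k)>5 else None)(P[(P[:,0]>x)&(P[:,0]<x+.1)&(P[:,1]>y)&(P[:,1]<y+.1)][:,2]) for y in np.arange(-.1,.7,.1)])
from kin import *; from go import w
for p,q in (([66,0,210],[34.7,44.6,27.1,-3,-117.3,-93.3]),([-2,40,203],[38.8,48.1,34.6,-6.5,-120.9,-98.2])):
    pos,R=fk(np.array(q),P); print('wrist',pos-R.apply([0,0,.378]),'inner', [Ro.from_euler('z',q[0],degrees=True).apply([.6016*np.sin(np.radians(q[1])),0,.1987+.6016*np.cos(np.radians(q[1]))])])
E
python3 -c "
import sys" ; python3 -c "
from go import *"
```

```text
side0 0.5 [None, 0.02, 0.23, 0.23, 0.18, 0.0, None, None]
side0 0.6 [0.07, 0.0, 0.21, 0.19, 0.19, 0.13, None, None]
side0 0.7 [0.07, 0.07, 0.06, 0.09, 0.13, 0.13, None, None]
side0 0.8 [0.0, 0.0, 0.0, 0.1, 0.13, 0.08, None, None]
side0 0.9 [0.07, -0.0, -0.01, -0.01, -0.01, 0.16, None, None]
side0 1.0 [0.14, -0.0, -0.1, None, -0.06, None, None, None]
side0 1.1 [0.19, -0.01, -0.11, None, None, None, None, None]
side0 1.2 [-0.04, None, None, None, None, None, None, None]
top0 0.5 [0.06, 0.06, 0.22, 0.23, 0.18, 0.01, 0.0, None]
top0 0.6 [0.07, 0.09, 0.18, 0.19, 0.19, 0.13, 0.0, 0.0]
top0 0.7 [0.07, 0.07, 0.05, 0.09, 0.13, 0.13, 0.0, -0.86]
top0 0.8 [0.01, 0.01, 0.0, 0.1, 0.13, 0.09, 0.0, -0.85]
top0 0.9 [0.07, -0.0, -0.01, -0.0, -0.01, 0.16, -0.86, -0.85]
top0 1.0 [0.15, -0.0, -0.1, -0.1, -0.0, -0.04, -0.11, -0.86]
top0 1.1 [0.19, -0.01, -0.03, -0.05, -0.01, 0.16, -0.11, -0.85]
top0 1.2 [-0.04, -0.01, -0.01, -0.01, -0.0, 0.15, 0.15, -0.04]
wrist [0.81719123 0.33299091 0.47770041] inner [array([0.3472862 , 0.24047237, 0.62705487])]
wrist [0.81560016 0.41136604 0.47089242] inner [array([0.34897026, 0.28057929, 0.60046807])]
```

```bash
python3 go.py " -150,60,300" " -80,80,300" "0,80,300" "68,30,290"
```

```text
tcp slicer mm -175.5 21.3 232.9 [179.3 -44.6 -58.1] F [ 0.4 -0.8 -0.8] t 15.95
 -150,60,300 shift cm [ 4.63 -0.11  6.71]
 -80,80,300 shift cm [10.04 -4.99  6.71]
0,80,300 shift cm [ 14.28 -11.77   6.71]
68,30,290 shift cm [ 13.64 -20.19   5.71]
```

```bash
python3 -m handwheel '[[1,0,0,4,-8],[1,2,0,6.7,-18],[1,4.6,0,6.7,-28],[1,6.5,-1.5,6.7,-38],[1,8,-3,6.7,-48],[1,10,-5,6.7,-58],[0.6,12,-8,6.7,-68],[0.6,14.3,-11.8,6.7,-78]]'; python3 -m handwheel '[[0.6,0,-4,-0.5,-6],[0.6,-0.6,-8.4,-1,-12],[0.6,-0.6,-8.4,-1,-12],[0.6,-0.6,-8.4,-1,-12]]'; python3 go.py "66,1,208" "66,10,235" "66,-3,208"
python3 - <<'E'
from h import *
im,d=imaging.capture('top'); cv2.imwrite('pics/top3.png',cv2.resize(im[100:310,120:400],(800,600))[:,:,::-1]); np.savez('top3.npz',im=im,d=d)
E
```

```text
time_s: 16.95
tcp_pos: [0.6225, 0.2924, 0.2959]
eef_rot: [179.1, -45.0, -136.4]
contact_force: [0.6, 0.3, -0.7]
gripper_width: 0.0149
gripper_force: 0.0
time_s: 17.45
tcp_pos: [0.616, 0.208, 0.2878]
eef_rot: [179.2, -44.9, -148.2]
contact_force: [0.3, 0.4, 0.9]
gripper_width: 0.0346
gripper_force: 0.0
tcp slicer mm 70.4 29.5 287.8 [ 179.2  -44.9 -148.2] F [0.3 0.4 0.9] t 17.45
66,1,208 shift cm [-2.65 -1.14 -7.98]
66,10,235 shift cm [-1.89 -0.67 -5.28]
66,-3,208 shift cm [-2.99 -1.35 -7.98]
```

View pics/top3.png

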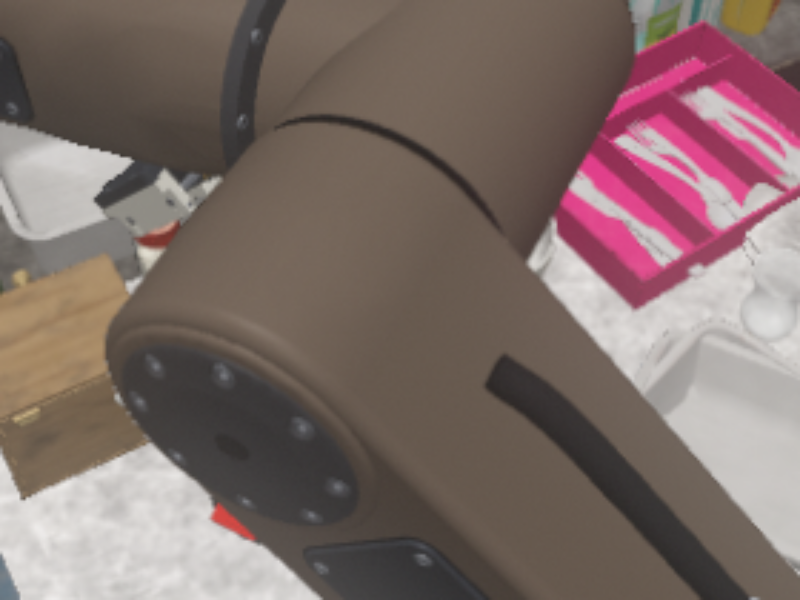

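```bash
python3 -m handwheel '[[0.6,-0.7,-0.5,-4,0],[0.6,-1.5,-0.8,-6,0],[0.6,-2.96,-1.58,-8.4,0],[0.6,-2.96,-1.58,-8.4,0]]' 20; python3 go.py
python3 - <<'E'
from h import *
im,d=imaging.capture('side'); cv2.imwrite('pics/side3.png',cv2.resize(im[110:260,200:400],(800,600),interpolation=3)[:,:,::-1])
E
```

```text
time_s: 18.0
tcp_pos: [0.5848, 0.1941, 0.2034]
eef_rot: [179.1, -45.0, -147.9]
contact_force: [0.1, 0.1, 0.4]
gripper_width: 0.0349
gripper_force: 0.0
tcp slicer mm 65.5 -4.3 203.4 [ 179.1  -45.  -147.9] F [0.1 0.1 0.4] t 18.0
```

View pics/side3.png

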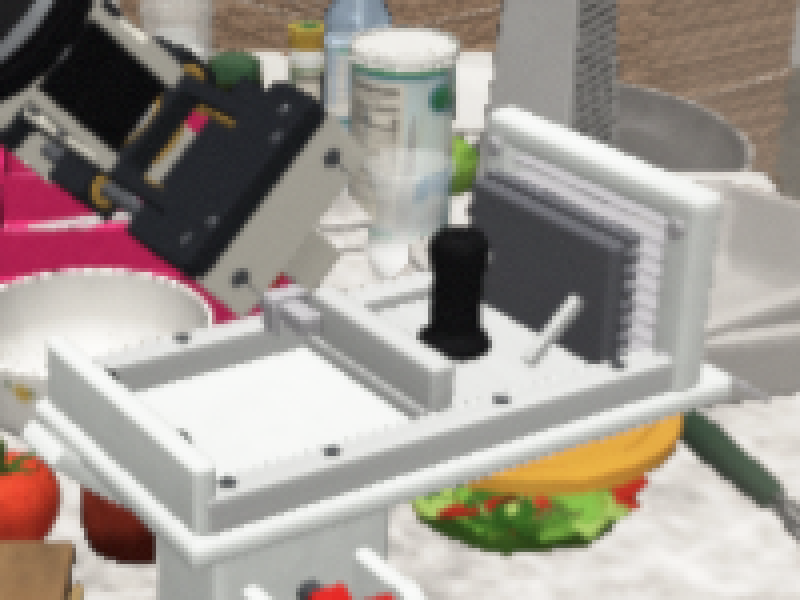

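The fingers straddle the block, with a red sliver visible at (285,280). I'll close and pull.

```bash
python3 -m handwheel '[[1,0,0,0,0],[1,0,0,0,0],[1,0,0,0,0],[1,0,0,0,0]]' 15; python3 go.py; python3 -m handwheel '[[1,0.3,-0.5,0,0],[1,0.6,-1,0,0],[1,0.9,-1.45,0,0],[1,1.14,-1.82,0,0],[1,1.14,-1.82,0,0],[1,1.14,-1.82,0,0]]' ; python3 go.py
```

```text
time_s: 18.55
tcp_pos: [0.5881, 0.1918, 0.2059]
eef_rot: [179.4, -44.6, -148.3]
contact_force: [6.3, -6.1, -2.0]
gripper_width: 0.0139
gripper_force: 15.0
tcp slicer mm 69.2 -2.7 205.9 [ 179.4  -44.6 -148.3] F [ 6.3 -6.1 -2. ] t 18.55
time_s: 19.3
tcp_pos: [0.5986, 0.1749, 0.2057]
eef_rot: [179.3, -44.6, -148.1]
contact_force: [5.5, 1.5, 3.7]
gripper_width: 0.0142
gripper_force: 15.0
tcp slicer mm 89.2 -2.8 205.7 [ 179.3  -44.6 -148.1] F [5.5 1.5 3.7] t 19.3
```

```bash
python3 -m handwheel '[[1,0.12,-0.2,0,0],[1,0.12,-0.2,0,0],[1,0.12,-0.2,0,0]]' ; python3 go.py; python3 -m handwheel '[[0.6,0,0,0,0],[0.6,0,0,0,0],[0.6,0,0,0,0],[0.6,1.5,0.9,3,0],[0.4,3,1.8,6,0],[0.4,3,1.8,7,0]]';python3 go.py "-1,20,265"
```

```text
time_s: 19.68
tcp_pos: [0.5996, 0.1733, 0.2057]
eef_rot: [179.2, -44.6, -148.1]
contact_force: [5.3, 4.3, 3.2]
gripper_width: 0.0139
gripper_force: 15.0
tcp slicer mm 91.0 -2.8 205.7 [ 179.2  -44.6 -148.1] F [5.3 4.3 3.2] t 19.675
time_s: 20.42
tcp_pos: [0.6298, 0.1915, 0.2762]
eef_rot: [179.2, -44.6, -148.1]
contact_force: [-0.3, -0.6, -0.9]
gripper_width: 0.0496
gripper_force: 0.0
tcp slicer mm 91.7 32.4 276.2 [ 179.2  -44.6 -148.1] F [-0.3 -0.6 -0.9] t 20.425
-1,20,265 shift cm [-5.96  7.2  -1.12]
```

```bash
python3 - <<'E'
from go import *; from scipy.optimize import least_squares
A=[]
for n in('side','top'):
    z=np.load(n+'0.npz'); P,u,v=cloud(n,z['d']); R=z['im'].astype(int)[v,u]; d=P[:,:2]-o; Q=np.c_[d@ex,d@ey,P[:,2]]*1000
    k=Q[(abs(Q[:,0])<25)&(Q[:,1]>-75)&(Q[:,1]<-20)&(Q[:,2]>209)&(Q[:,2]<223)&(R.max(1)<70)][:,:2]
    f=least_squares(lambda c:np.hypot(*(k-c).T)-12.5,[0,-47],loss='soft_l1'); print(n,len(k),f.x.round(1))
im,d=imaging.capture('side'); P,u,v=cloud('side',d); R=im.astype(int)[v,u]; D=P[:,:2]-o; Q=np.c_[D@ex,D@ey,P[:,2]]*1000
k=Q[(R[:,0]>120)&(R[:,1]<75)&(R[:,2]<75)&(Q[:,2]>190)&(Q[:,2]<225)&(abs(Q[:,0])<130)&(abs(Q[:,1])<40)]; print(len(k),np.percentile(k,[5,50,95],axis=0).round(1))
E
```

```text
side 105 [  2.6 -47.3]
top 30 [  1.4 -46.8]
140 [[ 8.270e+01 -1.000e-01  1.935e+02]
 [ 8.530e+01  8.100e+00  2.075e+02]
 [ 9.240e+01  1.320e+01  2.187e+02]]
```

The bolt has moved about 21.6 mm out, and the handle axis is at slicer (2,-47).

```bash
python3 -m handwheel '[[0.4,-3,3.5,-0.6,0],[0.4,-5.8,6.95,-0.6,0],[0.4,-7.5,6,-1.8,0],[0.4,-9.2,4.8,-3.5,0],[0.4,-10.8,3.8,-5.4,0],[0.4,-12.4,2.8,-7.3,0],[0.4,-12.4,2.8,-7.3,0]]' ; python3 go.py "2,-58,203"; python3 -m handwheel '[[1,0,0,0,0],[1,0,0,0,0],[1,0,0,0,0],[1,0,0,0,0],[1,0,0,0,0]]' 20; python3 go.py
```

```text
time_s: 21.35
tcp_pos: [0.5033, 0.218, 0.2016]
eef_rot: [179.2, -44.9, -148.1]
contact_force: [-0.2, 0.7, 1.6]
gripper_width: 0.0527
gripper_force: 0.0
tcp slicer mm 2.1 -60.8 201.6 [ 179.2  -44.9 -148.1] F [-0.2  0.7  1.6] t 21.35
2,-58,203 shift cm [0.23 0.16 0.14]
time_s: 21.98
tcp_pos: [0.505, 0.2197, 0.2022]
eef_rot: [179.1, -44.7, -148.0]
contact_force: [-0.9, 4.4, 1.8]
gripper_width: 0.0239
gripper_force: 20.0
tcp slicer mm 1.6 -58.4 202.2 [ 179.1  -44.7 -148. ] F [-0.9  4.4  1.8] t 21.975
```

```bash
python3 -m handwheel '[[1,1.1,0.7,0,0],[1,2.5,1.6,0,0],[1,3.9,2.4,0,0],[1,5.2,3.25,0,0],[1,6.5,4.05,0,0],[1,7.4,4.6,0,0],[1,7.7,4.8,0,0],[1,7.7,4.8,0,0]]' ; python3 go.py
```

```text
time_s: 22.98
tcp_pos: [0.5817, 0.2679, 0.2022]
eef_rot: [179.1, -44.7, -148.0]
contact_force: [-2.4, 4.8, 2.3]
gripper_width: 0.0237
gripper_force: 20.0
tcp slicer mm 1.3 32.2 202.2 [ 179.1  -44.7 -148. ] F [-2.4  4.8  2.3] t 22.975
```

Moved 90.6 mm. One small nudge to the stop, then release and retreat along the tool axis.

```bash
python3 -m handwheel '[[1,0.2,0.12,0,0],[1,0.2,0.12,0,0],[1,0.2,0.12,0,0]]'; python3 go.py; python3 -m handwheel '[[0.4,0,0,0,0],[0.4,0,0,0,0],[0.4,0,0,0,0],[0.4,0,0,0,0],[0.4,1.6,1,3,0],[0.4,3,1.9,7,0],[0.4,3,1.9,13,0],[0.4,3,1.9,18,0]]'; python3 -m handwheel '[[0.4,-3,4,5,0],[0.4,-6,8,10,0],[0.4,-10,13,12,0],[0.4,-14,18,12,0],[0.4,-18,23,12,0],[0.4,-18,23,12,0]]'; python3 go.py
python3 - <<'E'
from go import *
def q(n,z,R,sel): pass
for n in('side','top'):
    im,d=imaging.capture(n); P,u,v=cloud(n,d); R=im.astype(int)[v,u]; D=P[:,:2]-o; Q=np.c_[D@ex,D@ey,P[:,2]]*1000
    for nm,k in(('bolt',Q[(R[:,0]>120)&(R[:,1]<75)&(R[:,2]<75)&(Q[:,2]>190)&(Q[:,2]<225)&(abs(Q[:,0])<130)&(abs(Q[:,1])<40)]),('handle',Q[(R.max(1)<70)&(abs(Q[:,0])<25)&(Q[:,2]>209)&(Q[:,2]<228)&(Q[:,1]>-60)&(Q[:,1]<90)])):
        if len(k): print(n,nm,len(k),np.percentile(k,[5,50,95],axis=0).round(1).tolist())
    if n=='side': cv2.imwrite('pics/side9.png',cv2.resize(im[60:330,150:470],(711,600))[:,:,::-1])
E
```

```text
time_s: 23.35
tcp_pos: [0.5829, 0.2686, 0.2022]
eef_rot: [179.1, -44.9, -148.0]
contact_force: [-5.2, 2.5, 1.4]
gripper_width: 0.0239
gripper_force: 20.0
tcp slicer mm 1.4 33.6 202.2 [ 179.1  -44.9 -148. ] F [-5.2  2.5  1.4] t 23.35
time_s: 24.35
tcp_pos: [0.614, 0.287, 0.3845]
eef_rot: [179.2, -44.7, -148.1]
contact_force: [0.1, 1.3, 0.4]
gripper_width: 0.0527
gripper_force: 0.0
time_s: 25.1
tcp_pos: [0.407, 0.4929, 0.4781]
eef_rot: [178.8, -43.9, -147.9]
contact_force: [0.5, -0.3, 0.6]
gripper_width: 0.0524
gripper_force: 0.0
tcp slicer mm -282.0 3.2 478.1 [ 178.8  -43.9 -147.9] F [ 0.5 -0.3  0.6] t 25.1
side bolt 125 [[82.7, -0.0, 193.2], [84.7, 7.6, 208.5], [90.3, 12.7, 219.3]]
side handle 350 [[-20.6, 2.8, 210.0], [-5.2, 40.2, 218.5], [18.9, 56.0, 226.4]]
```

View pics/side9.png

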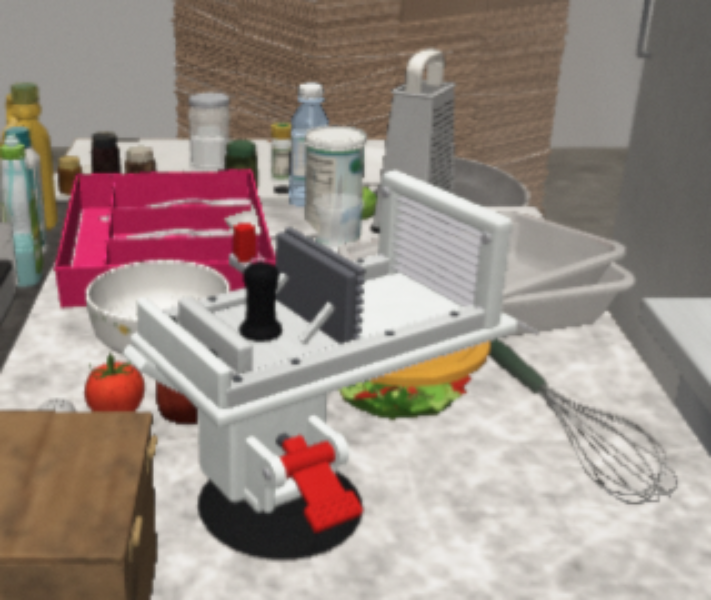

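The lever is down (335,500), the bolt is out (243,243) and the pusher is back (262,300). The bowl and tomato haven't moved, and neither has the shaker cap at (55,408). The arm is clear, so I'm handing in.

```bash
python3 -c "
from plant import r
print(r.close_job())"
```

```text
the job is handed in; nothing more can be done
None
```

The slicer is ready and the job is handed in at about 25 s of the 62 s allowed: lever down, bolt about 21.6 mm out, pusher drawn back about 92 mm, bowl, tomato and shaker untouched, arm clear; `close_job()` returned no verdict.

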